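# Hold an offcut in the sawing board for a cut

## Robot

A 7-joint arm with a two-finger parallel gripper is mounted at the origin on a cart in front of the work surface, level with it; the furniture and walls round the work are solid. World frame = base frame: x ahead of the robot, y to its left, z up, the work surface at z = 0. Lengths are in m, angles in rad, forces in N, time in s.
With the tool pointing down it reaches from about 0.4 to 0.875 m from the base axis. Payload 19.3 kg.
Tool frame: the origin (TCP) lies at the very end of the fingers, on their centre line; the grasp point (between the pads) lies 19 mm behind it; z points along the fingers, y is the line along which they close (so a half turn about z gives the same grasp; the last joint's range is limited). The gripper opens to 85 mm and grips with 20 to 120 N. Pads are 22 mm wide; open, the fingers measure 114 mm over their backs; the gripper's body (76 mm by 85 mm) begins 54 mm behind the grasp point. The pads swing forward as they close: fully open they stand 13 mm farther back than shut.
Start: joints at [1.165, 0.521, -0.036, 1.599, 0.021, 1.021, -0.113], TCP at [0.206, -0.59, 0.231] pointing down, gripper open.
Joint ranges: [-2.91, 2.91], [-0.3, 2.13], [-1.5, 1.42], [0.17, 2.43], [-1.26, 4.41], [0.16, 1.93], [-2.52, 2.52]. Speed limits (rad/s): [1.89, 1.89, 2.39, 2.39, 3.01, 3.01, 3.01].

## Interface

Orientations are given as [roll, pitch, yaw] about the fixed x, y, z axes, in that order (R = Rz(yaw) Ry(pitch) Rx(roll)).
In Python, from workcell import bot gives the robot as it stands.
- The arm moves only by the shell command python3 -m crank 'ROWS' [FORCE]. ROWS is a JSON object of lists of equal length, an entry for each row: "travel": the shift along the world's x, y, z in cm, a list of three; "turn": the turn, a rotation vector about the world's x, y, z in degrees, a list of three; "gripper": the closure, from 0 (fully open) to 1 (shut). A call has exactly 5 rows; each row is the pose to reach, as a shift and turn from the pose commanded when the call began; what a row does not reach only later rows make up. A row lasts 1/10 s, in which the tool goes at most 50 mm and 8.59 degrees, less where a joint would pass 70% of its speed; a pose out of reach is approached as far as the arm can. A call with a gripper value outside its range is refused whole. The fingers move at their own pace and stop on an object; FORCE is the grip in N (left out, the last holds). Time passes only in rows, so rows that repeat a pose let the fingers close, or fill a call up. It gives the time, the measured TCP pose, the force, the opening and the grip force at its end, in the units of the state.
- bot.observe(): the state, without advancing time (a new reading comes with each control period).
- bot.grab_frame(name): name is "scene" or "top" or "wrist"; returns a dict with "pixels" (384x512x3 uint8, red, green, blue), "fx", "fy", "cx", "cy" (pixels), "dist" ([k1, k2, p1, p2, k3] as OpenCV has them; the pictures are not rectified), "extrinsics" (4x4, takes a point from world to camera coordinates). Camera axes: x right, y down, z forward; pixel columns grow to the right and rows downward; lengths in m; the calibration is good to about 2 mm. A picture is of the moment at which its call begins. There is no depth.
- bot.job_done(): hands the job in; it is judged then, once.
The state is a dict: "clock": time; "qpos": joint angles; "qd": joint speeds; "joint_efforts": joint torques, N m; "position": TCP position; "tool_rot": TCP orientation; "force": force on the tool from outside, world axes, zero at the start; "moment": the same for the moment, N m; "grip_width": finger opening in m; "finger_force": force on a finger pad.
Only numpy, scipy, OpenCV 4.12 (cv2) and the standard library are available. Lean on these libraries where they do the work, as an engineer would, in place of code of your own. Each camera call takes 0.05 s, during which the arm holds its last target. There are 200 camera calls.

## Task

Get the limewood offcut ready to be sawn: pick it up, lay it flat on the plywood sawing board and bring one long side against the metal fence and one end up to the red length stop, without shifting the stop. Then press it with one diagonal push, down onto the board and forward into the fence at once, and finish holding it firmly like that: the program ends while the robot is still pushing. Leave the other things on the bench where they are.

Things in the scene. Friction and masses are not known exactly. Their poses are not given: they have to be found in the camera images.
- offcut: the workpiece: plain rectangular limewood offcut, brown with a darker patch at one end, 60 x 120 mm in plan and 44 mm high, 0.12 to 0.25 kg, lying loose on the bench. Origin: centre of its underside. Its own x and y axes stand 3 degrees askew to its sides: use offcut_base, which is square to them
- saw_board: sawing board fixed to the bench (place and yaw vary): plywood base 160 (x) x 230 (y) x 12 mm with a fence along its far edge. Origin: centre of the underside of the base, on the bench top; +x points away from the robot to the fence, +y left along the fence, z up. The fence's near face is the plane x = +60 mm; in front of it the base is clear from x = -80 to +60 mm
- fence_face (a point): point at the middle of the fence's near face, at its foot on the top of the base (x = 60, y = 0, z = 12 mm in the board's frame); same axes as the board
- stop_face (a point): middle of the left (+y) face of the red length stop, 28 mm above the bench; axes as the board. The offcut's end comes against it from the +y side. The stop: red metal, 18 mm long in y, reaching 36 mm out in front of the fence, top 54 mm above the bench (black screw to 62 mm); clamped tight (slips above 60 N). Its place varies: board-frame y = -80 to -40 mm, x = 41 mm
- finial: bystander, to be left alone: turned wooden finial standing behind the board, 38 mm wide, 71 mm high; origin: centre of its foot
- tape: bystander, to be left alone: roll of masking tape lying flat, 96 mm across, 19 mm high, to the left; origin: centre of its underside
- base_plate: the plywood base of the sawing board (fixed part of it, same origin and axes): 160 x 230 x 12 mm, top 12 mm above the bench
- fence: the aluminium fence of the sawing board (fixed part of it, same origin and axes): x = 60 to 78 mm, y = -115 to +115 mm, top 48 mm above the bench, 8 mm lower than the top of the offcut lying on the base; so set the offcut down 30 mm or more short of it, to leave room for an open finger, then push it up to it
- offcut_base (a point): the centre of the offcut's underside, with axes square to its sides: x across the 60 mm width (sides at x = -30 and +30 mm), y along the 120 mm length (ends at y = -60 and +60 mm), z up (top at 44 mm). Pick it up across the width. Either long side may go to the fence and either end to the stop

How it is judged:
By the outcome, as a careful person would: the job done as asked, in the order asked, and still so for the second after the job is handed in, while the arm keeps its last pose, push and grip.
It also fails if it takes over 67 s, if anything falls off the work surface, if the arm or the gripper's body presses on something with over 40 N, if the wrist force passes 120 N, or if a joint passes its speed limit or range.

## Working session

There is one attempt and no reset: what is moved stays moved. The work goes in short steps, Python scripts to look and compute and a shell command to move; the robot and the scene stay as the last step left them, time stands still between calls to the robot, and variables do not carry over. Pictures are saved under pics/ and viewed, at most 10 in all, crops included, and the job is handed in when it is done.

```bash
mkdir -p pics; ls; python3 - <<'E'
from workcell import bot
import cv2
for n in ("scene","top"):
    f=bot.grab_frame(n); cv2.imwrite(f"pics/{n}0.png",cv2.resize(f["pixels"][:,:,::-1],(800,600),interpolation=cv2.INTER_CUBIC))
    print(n,f["fx"],f["cx"],f["dist"],f["extrinsics"].tolist() if hasattr(f["extrinsics"],"tolist") else f["extrinsics"])
s=bot.observe();print(s)
E
```

```text
pics
scene 362.75669853014875 258.0396054184006 [-0.02877979  0.          0.          0.          0.        ] [[-0.7786685543694865, -0.6273419821114268, 0.010831431883218605, 0.6243958556035918], [-0.3777713651389982, 0.45497380927440334, -0.8064041347583462, 0.1288713387780351], [0.5009631504583467, -0.6320133466587913, -0.5912656353349167, 0.7676019494128796], [0.0, 0.0, 0.0, 1.0]]
top 432.83872083844545 257.43743089153196 [-0.12171386  0.          0.          0.          0.        ] [[-0.008901068323575342, -0.9999395588695468, 0.0064536493920278855, 0.2922373677514469], [-0.9900631270290221, 0.007906997627703902, -0.14040115343553966, 0.5598318409694045], [0.1403416384406763, -0.007639240557258604, -0.9900736672205229, 0.8216582766092064], [0.0, 0.0, 0.0, 1.0]]
{'clock': 0.1, 'qpos': array([ 1.16477257,  0.52197913, -0.03630481,  1.59988328,  0.02124918,
        1.02108707, -0.11281588]), 'qd': array([ 0.00075869, -0.00258673,  0.00073022, -0.00065853, -0.00054695,
       -0.00081874, -0.00196645]), 'joint_efforts': array([ 7.70624232e-03, -9.28489780e+01,  1.98631436e+00, -3.70532048e+01,
        1.83678302e-02,  5.42211739e-03, -1.12166532e-05]), 'position': array([ 0.2058259 , -0.58985728,  0.23079239]), 'tool_rot': array([-3.14062844e+00,  1.18340731e-04,  3.35801821e-01]), 'force': array([0.60422389, 0.03773716, 0.69802382]), 'moment': array([-0.05674753,  0.00741395,  0.03253063]), 'finger_force': 0.0, 'grip_width': 0.08554696010822951}
```

View pics/scene0.png

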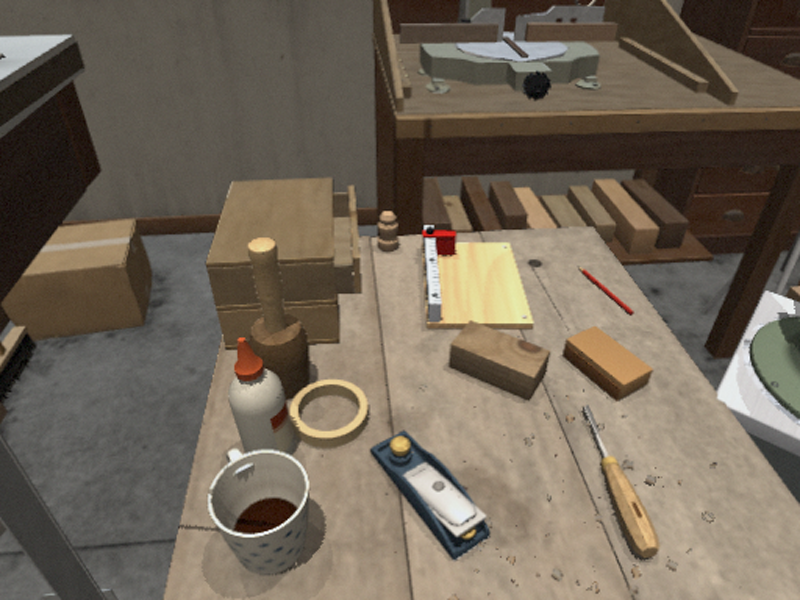

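View pics/top0.png

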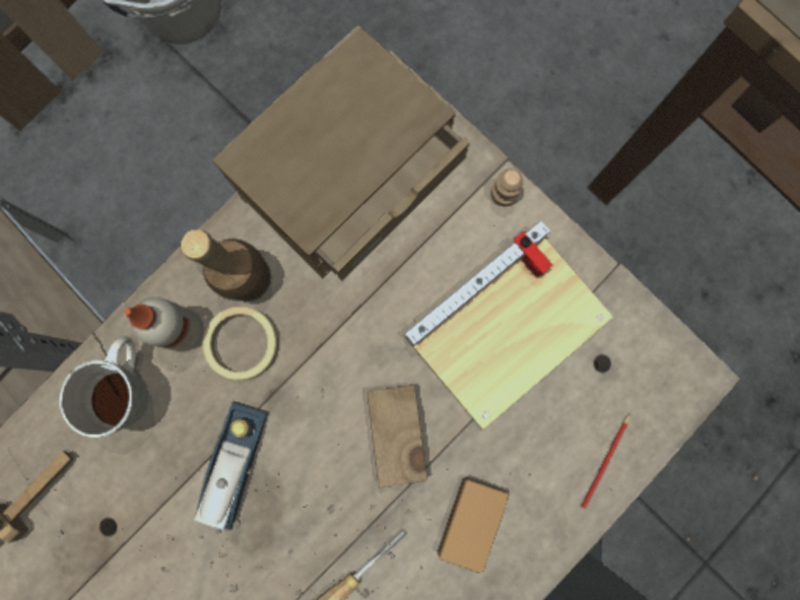

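The scene view shows the offcut at about (500,358) and the board at (478,285), with the red stop at (440,242). In the top view the offcut is at (397,435), the board at (510,330) and the stop at (533,253). Next I'll enlarge both for corner positions.

```bash
python3 - <<'E'
import cv2
from workcell import bot
def crop(n,x0,y0,w,h,k,out):
    p=bot.grab_frame(n)["pixels"][y0:y0+h,x0:x0+w,::-1]
    im=cv2.resize(p,None,fx=k,fy=k,interpolation=cv2.INTER_CUBIC)
    for x in range(0,w,20): cv2.putText(im,str(x0+x),(x*k,10),0,.35,(255,255,255),1); cv2.line(im,(x*k,12),(x*k,18),(255,255,255),1)
    for y in range(0,h,20): cv2.putText(im,str(y0+y),(0,y*k+4),0,.35,(255,255,255),1)
    cv2.imwrite(out,im)
crop("top",228,138,170,184,3,"pics/topc.png")
crop("scene",262,138,100,118,5,"pics/scenec.png")
E
```

```text
(no output)
```

View pics/topc.png

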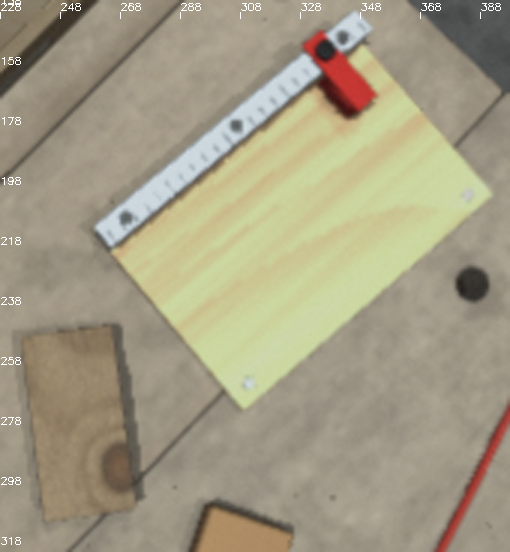

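View pics/scenec.png

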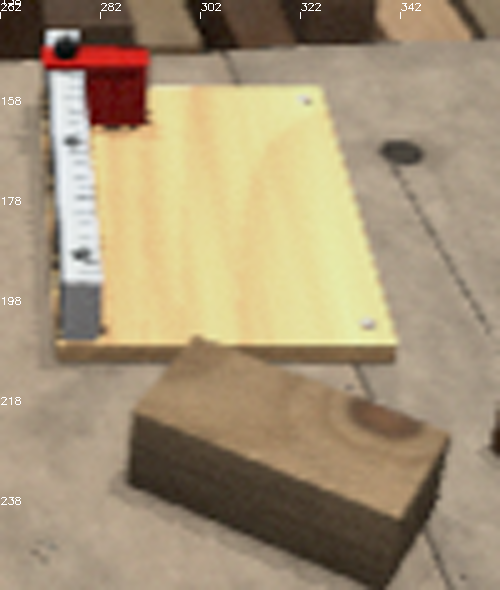

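Top crop: the offcut's top corners are at about (24,340), (118,325), (135,505) and (45,520), with the knot by the third. The board's near corners are at (244,408) and (492,193), and the stop's outer corner is at (358,108). Scene crop: the offcut's top corners are at (137,412), (197,340), (448,438) and (402,515), and the board's near corners are at (397,345) and (322,87).

```bash
cat > h.py <<'E'
import numpy as np, cv2
from scipy.optimize import least_squares
from workcell import bot
def proj(f,P):
    E=np.array(f["extrinsics"]);K=np.array([[f["fx"],0,f["cx"]],[0,f["fy"],f["cy"]],[0,0,1.]])
    return cv2.projectPoints(np.float64(P).reshape(-1,1,3),cv2.Rodrigues(E[:3,:3])[0],E[:3,3],K,np.float64(f["dist"]))[0].reshape(-1,2)
def tri(obs): # [(frame,(u,v))..]
    return least_squares(lambda p:np.concatenate([proj(f,p)[0]-uv for f,uv in obs]),[.5,.1,0.]).x
def place(p,L): # p=x,y,z,yaw
    c,s=np.cos(p[3]),np.sin(p[3]);L=np.array(L,float)
    return L@np.array([[c,-s,0],[s,c,0],[0,0,1]]).T+p[:3]
E
python3 - <<'E'
from h import *
T=bot.grab_frame("top");S=bot.grab_frame("scene")
t=lambda *a:np.array([(u/3+228,v/3+138) for u,v in a])
s=lambda *a:np.array([(u/5+262,v/5+138) for u,v in a])
ot=t((24,340),(118,325),(135,505),(45,520)); os_=s((137,412),(197,340),(448,438),(402,515))
for a,b in zip(ot,os_): print("offcut corner",tri([(T,a),(S,b)]).round(4))
bt=t((244,408),(492,193)); bs=s((397,345),(322,87))
for a,b in zip(bt,bs): print("base near corner",tri([(T,a),(S,b)]).round(4))
print("stop corner",tri([(T,t((358,108))[0]),(S,s((148,67))[0])]).round(4))
L=np.array([(-30,60,44),(30,60,44),(30,-60,44),(-30,-60,44)])/1e3
r=least_squares(lambda p:np.concatenate([proj(T,place(p,L))-ot,proj(S,place(p,L))-os_]).ravel(),[.45,.1,0,.0])
print("offcut",r.x.round(4),np.degrees(r.x[3]),r.fun.round(1))
LB=np.array([(-80,115,12),(-80,-115,12),(60,115,48),(60,-115,48)])/1e3
bt=t((244,408),(492,193),(113,248),(372,27))
def fb(p):
    return np.concatenate([proj(T,place(p,LB))-bt,proj(S,place(p,LB[:2]))-bs]).ravel()
r=least_squares(fb,[.6,0,0,-.7]);print("board",r.x.round(4),np.degrees(r.x[3]),r.fun.round(1))
B=r.x
q=tri([(T,t((358,108))[0]),(S,s((148,67))[0])])
print("stop corner in board",place([0,0,0,-B[3]],[q-B[:3]]).round(4))
E
```

```text
offcut corner [0.4518 0.3303 0.0414]
offcut corner [0.4613 0.2691 0.0365]
offcut corner [0.3445 0.2591 0.0388]
offcut corner [0.336  0.3168 0.0442]
base near corner [0.4045 0.1837 0.009 ]
base near corner [0.5483 0.0075 0.0105]
stop corner [0.6014 0.1081 0.0496]
offcut [ 0.3985  0.2937 -0.0042 -1.456 ] -83.4225476968627 [ 0.  -1.5 -0.9 -0.2  1.3  1.5  0.4  0.4 -1.2  0.  -0.3 -0.8  1.1 -0.4
 -0.5  1.6]
board [ 0.5384  0.1458 -0.003   0.6879] 39.41405907673311 [ 0.1  0.8  0.6 -0.1 -0.4 -0.4  0.2  0.3 -0.2  0.2 -0.8  0.1]
stop corner in board [[ 0.0248 -0.0691  0.0526]]
```

```bash
python3 -m crank '{"travel":[[4,3,0],[8,6,1],[12,9,2],[16,12,2],[20,15,2]],"turn":[[0,0,8],[0,0,16],[0,0,24],[0,0,32],[0,0,40]],"gripper":[0,0,0,0,0]}' 40
```

```text
clock: 0.8
position: [0.4058, -0.44, 0.2518]
tool_rot: [3.141, 0.0, 1.039]
force: [-0.4, -1.5, -0.4]
grip_width: 0.0854
finger_force: 0.0
```

```bash
python3 -m crank '{"travel":[[3,4,0],[5,8,0],[7,13,0],[9,17,0],[10,21,0]],"turn":[[0,0,8],[0,0,16],[0,0,24],[0,0,32],[0,0,40]],"gripper":[0,0,0,0,0]}'
python3 -m crank '{"travel":[[0,4.5,0],[0,9,0],[0,13.5,0],[0,18,0],[0,22,0]],"turn":[[0,0,8],[0,0,16],[0,0,24],[0,0,32],[0,0,40]],"gripper":[0,0,0,0,0]}'
python3 -m crank '{"travel":[[-2,4.5,0],[-4,9,0],[-6,13.5,0],[-8,18,0],[-10,22,0]],"turn":[[0,0,8],[0,0,16],[0,0,24],[0,0,32],[0,0,40]],"gripper":[0,0,0,0,0]}'
```

```text
clock: 1.3
position: [0.5056, -0.2287, 0.2514]
tool_rot: [3.141, -0.0, 1.739]
force: [-0.0, -0.2, 0.2]
grip_width: 0.0856
finger_force: 0.0
clock: 1.8
position: [0.5041, -0.0092, 0.2515]
tool_rot: [3.141, 0.0, 2.436]
force: [0.7, 0.3, -0.2]
grip_width: 0.0853
finger_force: 0.0
clock: 2.3
position: [0.4033, 0.2105, 0.2516]
tool_rot: [3.141, 0.001, 3.134]
force: [1.3, 0.7, -0.1]
grip_width: 0.085
finger_force: 0.0
```

```bash
python3 -m crank '{"travel":[[-0.2,3,0],[-0.4,6,0],[-0.5,8,0],[-0.5,8,0],[-0.5,8,0]],"turn":[[0,0,3],[0,0,7],[0,0,7],[0,0,7],[0,0,7]],"gripper":[0,0,0,0,0]}'
python3 - <<'E'
from h import *
import pickle
f=bot.grab_frame("wrist");pickle.dump(f,open("w1.pkl","wb"))
cv2.imwrite("pics/w1.png",cv2.resize(f["pixels"][:,:,::-1],(768,576),interpolation=cv2.INTER_CUBIC))
L=np.array([(-30,60,44),(30,60,44),(30,-60,44),(-30,-60,44)])/1e3
print((proj(f,place([.3985,.2937,0,-1.456],L))*1.5).round())
s=bot.observe();print(s["position"],s["tool_rot"])
E
```

```text
clock: 2.8
position: [0.3992, 0.2886, 0.2511]
tool_rot: [-3.141, -0.0, -3.032]
force: [0.2, -0.2, 0.0]
grip_width: 0.0856
finger_force: 0.0
[[431. 316.]
 [349. 317.]
 [344. 148.]
 [435. 147.]]
[0.39945588 0.2880858  0.25116368] [-3.14100217e+00 -1.27789348e-04 -3.03319171e+00]
```

View pics/w1.png

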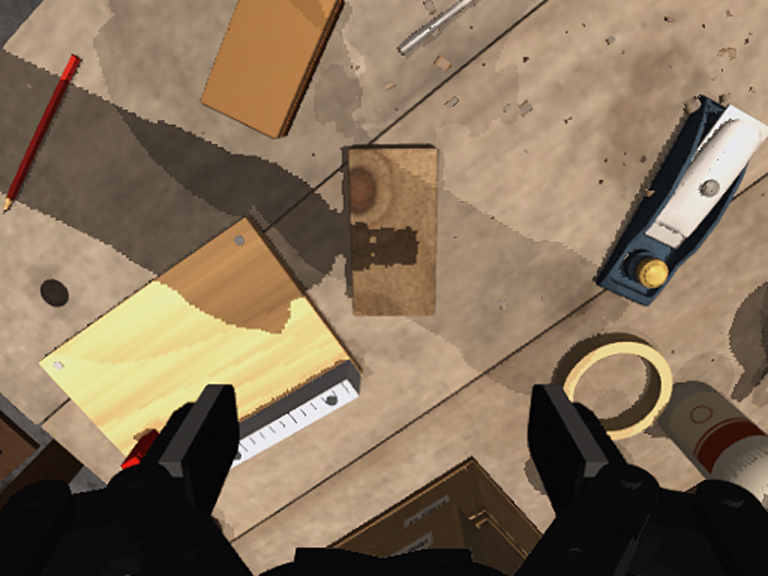

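The wrist view shows the offcut's top corners at (437,148), (348,148), (353,316) and (435,316), and the board's near corners at (248,216) and (39,363).

```bash
python3 - <<'E'
from h import *
import pickle
W=pickle.load(open("w1.pkl","rb"));T=bot.grab_frame("top");S=bot.grab_frame("scene")
t=lambda *a:np.array([(u/3+228,v/3+138) for u,v in a])
s=lambda *a:np.array([(u/5+262,v/5+138) for u,v in a])
ot=t((24,340),(118,325),(135,505),(45,520)); os_=s((137,412),(197,340),(448,438),(402,515))
ow=np.array([(435,316),(353,316),(348,148),(437,148)])/1.5
L=np.array([(-30,60,44),(30,60,44),(30,-60,44),(-30,-60,44)])/1e3
for fr in ([(W,ow)],[(W,ow),(T,ot)],[(W,ow),(T,ot),(S,os_)]):
  for zf in (0,1):
    r=least_squares(lambda p:np.concatenate([proj(F,place(np.r_[p[:2],p[2]*zf,p[3]],L))-o for F,o in fr]).ravel(),[.4,.29,0,-1.456])
    print("offcut",(r.x*[1,1,zf,1]).round(4),np.degrees(r.x[3]).round(2),abs(r.fun).max().round(1))
for a,b,c in zip(t((244,408),(492,193)),s((397,345),(322,87)),np.array([(248,216),(39,363)])/1.5):
    print("near corner",tri([(T,a),(S,b),(W,c)]).round(4))
E
```

```text
offcut [ 0.3984  0.2962  0.     -1.449 ] -83.02 0.9
offcut [ 0.399   0.2963 -0.0027 -1.449 ] -83.02 0.6
offcut [ 0.3985  0.2957  0.     -1.4523] -83.21 2.0
offcut [ 0.3989  0.2958 -0.0029 -1.4523] -83.21 2.1
offcut [ 0.3983  0.2958 -0.     -1.4517] -83.17 2.0
offcut [ 0.3986  0.2956 -0.0023 -1.4517] -83.18 2.0
near corner [0.4034 0.186  0.0093]
near corner [0.5486 0.0082 0.0106]
```

```bash
python3 -m crank '{"travel":[[-0.1,0.75,-2],[-0.1,0.75,-6],[-0.1,0.75,-10],[-0.1,0.75,-14],[-0.1,0.75,-16]],"turn":[[0,0,0.7],[0,0,0.7],[0,0,0.7],[0,0,0.7],[0,0,0.7]],"gripper":[0,0,0,0,0]}' 40
python3 -m crank '{"travel":[[0,0,-2],[0,0,-4],[0,0,-6],[0,0,-7],[0,0,-7.3]],"turn":[[0,0,0],[0,0,0],[0,0,0],[0,0,0],[0,0,0]],"gripper":[0,0,0,0,0]}' 40
```

```text
clock: 3.45
position: [0.3977, 0.2946, 0.0886]
tool_rot: [-3.14, -0.003, -3.021]
force: [0.7, -0.2, 1.4]
grip_width: 0.0853
finger_force: 0.0
clock: 3.95
position: [0.3983, 0.2956, 0.0177]
tool_rot: [-3.141, -0.001, -3.021]
force: [-0.8, -1.0, 0.5]
grip_width: 0.0853
finger_force: 0.0
```

```bash
python3 -m crank '{"travel":[[0,0,0],[0,0,0],[0,0,0],[0,0,0],[0,0,0]],"turn":[[0,0,0],[0,0,0],[0,0,0],[0,0,0],[0,0,0]],"gripper":[0.5,0.5,0.5,0.5,0.5]}' 40
python3 -m crank '{"travel":[[0,0,0],[0,0,0],[0,0,0],[0,0,0],[0,0,0]],"turn":[[0,0,0],[0,0,0],[0,0,0],[0,0,0],[0,0,0]],"gripper":[0.5,0.5,0.5,0.5,0.5]}' 40
```

```text
clock: 4.45
position: [0.3988, 0.2964, 0.0192]
tool_rot: [3.141, 0.001, -3.021]
force: [-1.0, -1.4, 7.2]
grip_width: 0.0593
finger_force: 43.8
clock: 4.95
position: [0.3988, 0.2964, 0.0192]
tool_rot: [3.141, 0.001, -3.021]
force: [-0.8, -1.9, 7.8]
grip_width: 0.0595
finger_force: 43.8
```

```bash
python3 -m crank '{"travel":[[0,0,1],[0,0,3],[0,0,6],[0,0,9],[0,0,12]],"turn":[[0,0,0],[0,0,0],[0,0,0],[0,0,0],[0,0,0]],"gripper":[0.5,0.5,0.5,0.5,0.5]}' 40
python3 -m crank '{"travel":[[1,-1,0],[3,-3,0],[5,-6,0],[7,-8,0],[8,-10,0]],"turn":[[0,0,-5],[0,0,-11],[0,0,-18],[0,0,-25],[0,0,-32]],"gripper":[0.5,0.5,0.5,0.5,0.5]}' 40
python3 -m crank '{"travel":[[1,-1,0],[2,-2.5,0],[3,-4,0],[4,-5,0],[4.6,-5.2,0]],"turn":[[0,0,-6],[0,0,-13],[0,0,-19],[0,0,-24],[0,0,-25.6]],"gripper":[0.5,0.5,0.5,0.5,0.5]}' 40
python3 - <<'E'
from h import *
import pickle
f=bot.grab_frame("wrist");pickle.dump(f,open("w2.pkl","wb"))
cv2.imwrite("pics/w2.png",cv2.resize(f["pixels"][:,:,::-1],(768,576),interpolation=cv2.INTER_CUBIC))
s=bot.observe();print(s["position"],s["tool_rot"])
E
```

```text
clock: 5.45
position: [0.3981, 0.2961, 0.1403]
tool_rot: [3.142, 0.0, -3.02]
force: [0.2, -0.3, -1.5]
grip_width: 0.0592
finger_force: 44.3
clock: 5.95
position: [0.4797, 0.1949, 0.1392]
tool_rot: [3.141, 0.001, 2.698]
force: [-0.2, 2.1, -2.1]
grip_width: 0.0594
finger_force: 44.4
clock: 6.45
position: [0.525, 0.1431, 0.1391]
tool_rot: [3.141, 0.0, 2.253]
force: [-0.9, 0.5, -2.5]
grip_width: 0.0592
finger_force: 44.4
[0.52554374 0.14361261 0.13903007] [3.14070847e+00 3.52614956e-04 2.25402663e+00]
```

View pics/w2.png

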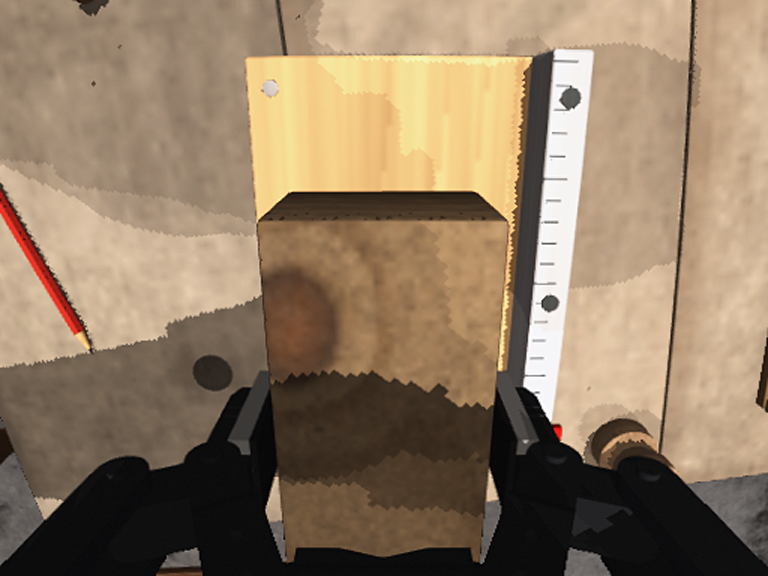

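The offcut is held square to the board. The board's +y edge runs from (247,57) to the fence foot at (531,57), and the fence's near top edge starts at (553,50).

```bash
python3 - <<'E'
from h import *
import pickle
W=pickle.load(open("w2.pkl","rb"));W1=pickle.load(open("w1.pkl","rb"))
L=np.array([(-80,115,12),(60,115,12),(60,115,48)])/1e3; o=np.array([(247,57),(531,57),(553,50)])/1.5
L1=np.array([(-80,115,12),(-80,-115,12)])/1e3; o1=np.array([(248,216),(39,363)])/1.5
for k in (0,1):
    r=least_squares(lambda p:np.concatenate([proj(W,place(np.r_[p[:2],0,p[2]],L))-o]+([proj(W1,place(np.r_[p[:2],0,p[2]],L1))-o1] if k else [])).ravel(),[.538,.147,.686])
    print(r.x.round(4),np.degrees(r.x[2]).round(2),r.fun.round(1))
E
```

```text
[0.5381 0.1457 0.6825] 39.11 [-1.9  0.1  0.4  0.3  1.3 -0.2]
[0.538  0.1462 0.6815] 39.05 [-1.6 -0.6  0.9 -0.2  1.8 -0.8 -2.2  0.8 -2.2 -0. ]
```

```bash
python3 -m crank '{"travel":[[0,0,-2],[0,0,-4],[0,0,-6],[0,0,-8],[0,0,-9.5]],"turn":[[0,0,0],[0,0,0],[0,0,0],[0,0,0],[0,0,0]],"gripper":[0.5,0.5,0.5,0.5,0.5]}' 40
python3 -m crank '{"travel":[[0,0,-0.4],[0,0,-0.8],[0,0,-1.1],[0,0,-1.3],[0,0,-1.3]],"turn":[[0,0,0],[0,0,0],[0,0,0],[0,0,0],[0,0,0]],"gripper":[0.5,0.5,0.5,0.5,0.5]}' 40
```

```text
clock: 7.0
position: [0.5238, 0.1451, 0.0425]
tool_rot: [-3.141, -0.001, 2.26]
force: [0.4, 0.0, -2.3]
grip_width: 0.0593
finger_force: 44.5
clock: 7.5
position: [0.5247, 0.1444, 0.0312]
tool_rot: [3.141, 0.001, 2.258]
force: [-3.3, -0.6, 9.7]
grip_width: 0.0593
finger_force: 45.9
```

```bash
python3 -m crank '{"travel":[[0,0,0],[0,0,0],[0,0,0],[0,0,0],[0,0,0]],"turn":[[0,0,0],[0,0,0],[0,0,0],[0,0,0],[0,0,0]],"gripper":[0,0,0,0,0]}' 40
python3 -m crank '{"travel":[[0,0,1],[0,0,3],[0,0,6],[0,0,9],[0,0,9]],"turn":[[0,0,0],[0,0,0],[0,0,0],[0,0,0],[0,0,0]],"gripper":[0,0,0,0,0]}' 40
```

```text
clock: 8.0
position: [0.5244, 0.1443, 0.0303]
tool_rot: [3.142, -0.0, 2.257]
force: [-1.3, -0.7, -0.1]
grip_width: 0.0854
finger_force: 0.0
clock: 8.5
position: [0.526, 0.1449, 0.1243]
tool_rot: [3.137, 0.002, 2.257]
force: [0.7, 0.5, 0.3]
grip_width: 0.0852
finger_force: 0.0
```

```bash
python3 -m crank '{"travel":[[-1,-0.8,0],[-2.2,-1.8,0],[-3.4,-2.8,0],[-4.3,-3.5,0],[-4.3,-3.5,0]],"turn":[[0,0,0],[0,0,0],[0,0,0],[0,0,0],[0,0,0]],"gripper":[1,1,1,1,1]}' 40
python3 -m crank '{"travel":[[0,0,0],[0,0,-2],[0,0,-5],[0,0,-8],[0,0,-9]],"turn":[[0,0,0],[0,0,0],[0,0,0],[0,0,0],[0,0,0]],"gripper":[1,1,1,1,1]}' 40
python3 - <<'E'
from h import *
f=bot.grab_frame("top")
im=cv2.resize(f["pixels"][130:290,220:400,::-1],None,fx=3.4,fy=3.4,interpolation=cv2.INTER_CUBIC);cv2.imwrite("pics/t3.png",im)
E
```

```text
clock: 9.0
position: [0.4806, 0.1083, 0.1204]
tool_rot: [-3.141, 0.0, 2.257]
force: [-0.2, -0.2, 0.0]
grip_width: 0.0122
finger_force: 0.0
clock: 9.5
position: [0.4807, 0.1096, 0.0281]
tool_rot: [-3.139, -0.001, 2.258]
force: [-0.4, 0.8, 1.3]
grip_width: -0.0005
finger_force: 0.0
```

View pics/t3.png

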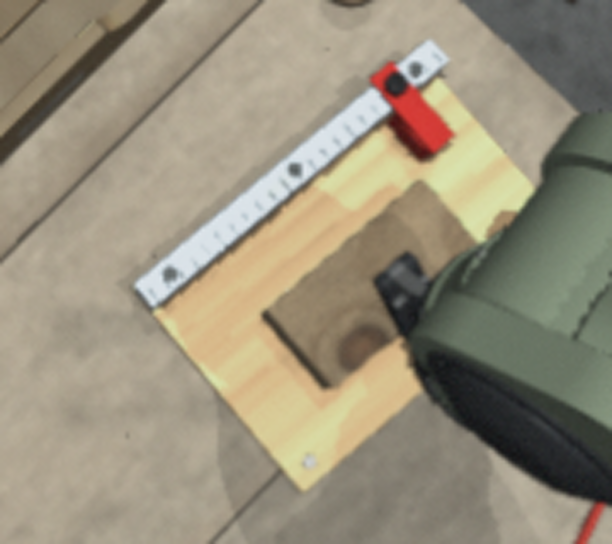

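The offcut (262–480, 180–385) lies roughly parallel to the fence and short of it, clear of the stop at (425,158), with the closed finger behind it.

```bash
python3 -m crank '{"travel":[[0.7,0.6,0],[1.4,1.1,0],[2.1,1.7,0],[2.8,2.3,0],[3.5,2.9,0]],"turn":[[0,0,0],[0,0,0],[0,0,0],[0,0,0],[0,0,0]],"gripper":[1,1,1,1,1]}' 40
python3 -m crank '{"travel":[[0.1,0.1,0],[0.2,0.2,0],[0.3,0.3,0],[0.4,0.35,0],[0.4,0.35,0]],"turn":[[0,0,0],[0,0,0],[0,0,0],[0,0,0],[0,0,0]],"gripper":[1,1,1,1,1]}' 40
```

```text
clock: 10.05
position: [0.5173, 0.1388, 0.0308]
tool_rot: [3.141, 0.0, 2.257]
force: [-1.3, -1.0, 0.8]
grip_width: 0.0002
finger_force: 1.1
clock: 10.55
position: [0.5204, 0.1417, 0.0303]
tool_rot: [-3.142, -0.0, 2.257]
force: [-0.1, -1.1, 0.3]
grip_width: 0.0
finger_force: 0.3
```

```bash
python3 -m crank '{"travel":[[0.1,0.05,0],[0.15,0.1,0],[0.2,0.15,0],[0.25,0.2,0],[0.3,0.25,0]],"turn":[[0,0,0],[0,0,0],[0,0,0],[0,0,0],[0,0,0]],"gripper":[1,1,1,1,1]}' 40
```

```text
clock: 11.05
position: [0.5228, 0.1436, 0.0302]
tool_rot: [-3.14, 0.0, 2.257]
force: [-7.2, -6.1, 6.5]
grip_width: 0.0001
finger_force: 4.9
```

```bash
python3 -m crank '{"travel":[[-0.8,-0.63,0],[-1.55,-1.26,0],[-1.55,-1.26,3],[-1.55,-1.26,7],[-1.55,-1.26,9]],"turn":[[0,0,0],[0,0,0],[0,0,0],[0,0,0],[0,0,0]],"gripper":[1,1,1,1,1]}' 40
python3 -m crank '{"travel":[[0,3,0],[0,6,0],[0,9,0],[-0.1,11.1,0],[-0.1,11.1,0]],"turn":[[0,0,0],[0,0,0],[0,0,0],[0,0,0],[0,0,0]],"gripper":[1,1,1,1,1]}' 40
python3 -m crank '{"travel":[[0,0,0],[0,0,-2],[0,0,-5],[0,0,-7],[0,0,-8]],"turn":[[0,0,0],[0,0,0],[0,0,0],[0,0,0],[0,0,0]],"gripper":[1,1,1,1,1]}' 40
```

```text
clock: 11.55
position: [0.5081, 0.1316, 0.1228]
tool_rot: [3.139, 0.001, 2.257]
force: [0.0, -0.2, 0.1]
grip_width: -0.0001
finger_force: 0.0
clock: 12.05
position: [0.5059, 0.2455, 0.1204]
tool_rot: [3.14, -0.001, 2.261]
force: [-0.3, -1.2, 0.3]
grip_width: -0.0001
finger_force: 0.0
clock: 12.55
position: [0.5063, 0.2409, 0.0387]
tool_rot: [-3.139, 0.0, 2.256]
force: [-0.1, -0.6, 1.3]
grip_width: 0.0001
finger_force: 0.0
```

```bash
python3 -m crank '{"travel":[[0.4,-0.5,0],[0.8,-1,0],[1.1,-1.4,0],[1.4,-1.7,0],[1.5,-1.9,0]],"turn":[[0,0,0],[0,0,0],[0,0,0],[0,0,0],[0,0,0]],"gripper":[1,1,1,1,1]}' 40
python3 -m crank '{"travel":[[0.05,-0.1,0],[0.15,-0.15,0],[0.2,-0.2,0],[0.2,-0.25,0],[0.2,-0.25,0]],"turn":[[0,0,0],[0,0,0],[0,0,0],[0,0,0],[0,0,0]],"gripper":[1,1,1,1,1]}' 40
```

```text
clock: 13.05
position: [0.5225, 0.2234, 0.0409]
tool_rot: [3.141, 0.0, 2.257]
force: [-1.2, 1.5, 2.6]
grip_width: -0.0
finger_force: 1.0
clock: 13.55
position: [0.5239, 0.2212, 0.0403]
tool_rot: [3.141, -0.0, 2.258]
force: [0.5, 1.4, 0.7]
grip_width: 0.0002
finger_force: 0.7
```

```bash
python3 -m crank '{"travel":[[0.05,-0.05,0],[0.1,-0.1,0],[0.15,-0.15,0],[0.2,-0.2,0],[0.2,-0.25,0]],"turn":[[0,0,0],[0,0,0],[0,0,0],[0,0,0],[0,0,0]],"gripper":[1,1,1,1,1]}' 40
```

```text
clock: 14.05
position: [0.526, 0.2186, 0.0403]
tool_rot: [3.142, 0.0, 2.257]
force: [-0.8, 1.1, 1.3]
grip_width: -0.0001
finger_force: 0.9
```

```bash
python3 -m crank '{"travel":[[0.03,-0.04,0],[0.06,-0.08,0],[0.09,-0.12,0],[0.13,-0.16,0],[0.13,-0.16,0]],"turn":[[0,0,0],[0,0,0],[0,0,0],[0,0,0],[0,0,0]],"gripper":[1,1,1,1,1]}' 40
```

```text
clock: 14.55
position: [0.5266, 0.2176, 0.0403]
tool_rot: [-3.141, -0.001, 2.258]
force: [-5.8, 4.2, 1.2]
grip_width: 0.0001
finger_force: 3.2
```

```bash
python3 -m crank '{"travel":[[-0.5,0.6,0],[-1,1.2,0],[-1,1.2,4],[-1,1.2,9],[-1,1.2,14]],"turn":[[0,0,0],[0,0,0],[0,0,0],[0,0,0],[0,0,0]],"gripper":[1,1,1,1,1]}' 40
python3 -m crank '{"travel":[[0,-2.2,0],[0.1,-4.4,0],[0.2,-6.6,0],[0.3,-8.8,0],[0.4,-10.8,0]],"turn":[[3,-4,0],[7,-9,0],[11,-14,0],[15,-18.6,0],[19,-23.3,0]],"gripper":[0.65,0.65,0.65,0.65,0.65]}' 60
python3 -m crank '{"travel":[[0,0,-1],[0,0,-2],[0,0,-2],[0,0,-2],[0,0,-2]],"turn":[[3,-4,0],[6.3,-7.7,0],[6.3,-7.7,0],[6.3,-7.7,0],[6.3,-7.7,0]],"gripper":[0.65,0.65,0.65,0.65,0.65]}' 60
python3 - <<'E'
from h import *
from scipy.spatial.transform import Rotation as R
s=bot.observe();print(s["position"],s["qpos"].round(2));M=R.from_euler("xyz",s["tool_rot"]).as_matrix()
a=np.radians(39.2);B=np.array([[np.cos(a),np.sin(a),0],[-np.sin(a),np.cos(a),0],[0,0,1]])
print((B@(s["position"]-[.538,.1465,0])).round(4),(B@M).round(3))
f=bot.grab_frame("scene")
cv2.imwrite("pics/s4.png",cv2.resize(f["pixels"][125:245,230:390,::-1],None,fx=5,fy=5,interpolation=cv2.INTER_CUBIC))
E
```

```text
clock: 15.05
position: [0.5163, 0.2294, 0.1817]
tool_rot: [-3.14, -0.0, 2.258]
force: [0.4, 0.0, -0.4]
grip_width: 0.0001
finger_force: 0.0
clock: 15.55
position: [0.5209, 0.1248, 0.1789]
tool_rot: [2.657, 0.008, 2.254]
force: [0.5, 0.1, -0.7]
grip_width: 0.03
finger_force: 0.0
clock: 16.05
position: [0.5165, 0.1164, 0.1504]
tool_rot: [2.583, 0.02, 2.253]
force: [0.6, -1.1, 0.0]
grip_width: 0.0302
finger_force: 0.0
[0.51645749 0.11636287 0.15043907] [ 0.64  0.58 -1.05  2.29  1.61  0.26 -1.05]
[-0.0357 -0.0097  0.1504] [[ 0.002  0.848  0.53 ]
 [ 1.     0.009 -0.018]
 [-0.02   0.53  -0.848]]
```

View pics/s4.png

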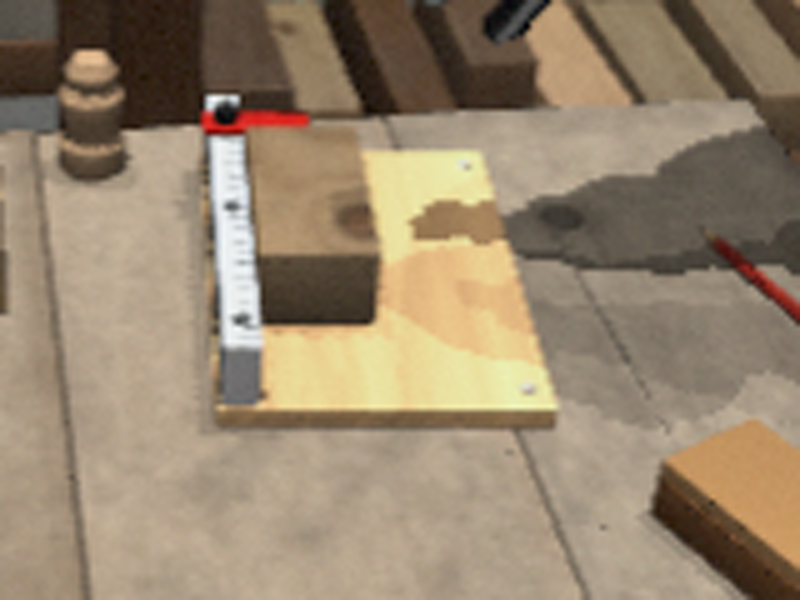

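The offcut's side lies along the fence (250–265, 130–325) and its far end reaches the red stop at (255,120). The finial is undisturbed.

```bash
cat > st.py <<'E'
from h import *
from scipy.spatial.transform import Rotation as R
s=bot.observe();M=R.from_euler("xyz",s["tool_rot"]).as_matrix()
a=np.radians(39.2);B=np.array([[np.cos(a),np.sin(a),0],[-np.sin(a),np.cos(a),0],[0,0,1]])
print("board mm",(1e3*B@(s["position"]-[.538,.1465,0])).round(1),"F",(B@s["force"]).round(1),"tz",(B@M[:,2]).round(3),"q6",s["qpos"][[3,5]].round(2),s["grip_width"].round(4))
E
python3 -m crank '{"travel":[[0.3,0.2,-1.5],[0.6,0.5,-3],[0.9,0.75,-4.5],[1.15,0.95,-5.5],[1.15,0.95,-5.5]],"turn":[[0,0,0],[0,0,0],[0,0,0],[0,0,0],[0,0,0]],"gripper":[0.65,0.65,0.65,0.65,0.65]}' 80; python3 st.py
```

```text
clock: 16.6
position: [0.5272, 0.1259, 0.094]
tool_rot: [2.587, 0.018, 2.254]
force: [-0.4, 0.5, 0.1]
grip_width: 0.0299
finger_force: 0.0Traceback (most recent call last):
  File "st.py", line 5, in <module>
    print("board mm",(1e3*B@(s["position"]-[.538,.1465,0])).round(1),"F",(B@s["force"]).round(1),"tz",(B@M[:,2]).round(3),"q6",s["qpos"][[3,5]].round(2),s["grip_width"].round(4))
                                                                                                                                                         ^^^^^^^^^^^^^^^^^^^^^
AttributeError: 'float' object has no attribute 'round'
```

```bash
sed -i 's/s\["grip_width"\].round(4)/s["grip_width"]/' st.py
python3 -m crank '{"travel":[[0.4,0.3,-0.8],[0.8,0.6,-1.6],[1.2,1,-2.5],[1.7,1.4,-3.5],[1.7,1.4,-3.5]],"turn":[[0,0,0],[0,0,0],[0,0,0],[0,0,0],[0,0,0]],"gripper":[0.65,0.65,0.65,0.65,0.65]}' 80; python3 st.py
```

```text
clock: 17.1
position: [0.5451, 0.14, 0.0594]
tool_rot: [2.585, 0.019, 2.253]
force: [0.2, -0.0, 0.7]
grip_width: 0.03
finger_force: 0.0
board mm [ 1.4 -9.5 59.4] F [ 0.2 -0.2  0.7] tz [ 0.528 -0.017 -0.849] q6 [2.25 0.52] 0.02996530663241229
```

```bash
python3 -m crank '{"travel":[[0.15,0.12,-0.2],[0.3,0.25,-0.4],[0.45,0.37,-0.6],[0.6,0.5,-0.8],[0.6,0.5,-0.8]],"turn":[[0,0,0],[0,0,0],[0,0,0],[0,0,0],[0,0,0]],"gripper":[0.65,0.65,0.65,0.65,0.65]}' 80; python3 st.py
```

```text
clock: 17.6
position: [0.5512, 0.1446, 0.0523]
tool_rot: [2.584, 0.021, 2.253]
force: [-0.4, -0.3, 0.5]
grip_width: 0.0301
finger_force: 0.0
board mm [ 9.  -9.8 52.3] F [-0.5  0.   0.5] tz [ 0.529 -0.018 -0.849] q6 [2.24 0.54] 0.030117034525952227
```

```bash
python3 -m crank '{"travel":[[0.08,0.06,-0.1],[0.16,0.12,-0.2],[0.24,0.2,-0.3],[0.32,0.26,-0.4],[0.32,0.26,-0.4]],"turn":[[0,0,0],[0,0,0],[0,0,0],[0,0,0],[0,0,0]],"gripper":[0.65,0.65,0.65,0.65,0.65]}' 80; python3 st.py
```

```text
clock: 18.1
position: [0.5542, 0.1471, 0.0483]
tool_rot: [2.585, 0.02, 2.253]
force: [-0.9, -1.0, 0.3]
grip_width: 0.0296
finger_force: 0.3
board mm [12.9 -9.8 48.3] F [-1.3 -0.2  0.3] tz [ 0.529 -0.018 -0.849] q6 [2.23 0.54] 0.029630246668445315
```

```bash
python3 -m crank '{"travel":[[0.03,0.02,-0.1],[0.06,0.05,-0.15],[0.1,0.08,-0.2],[0.13,0.1,-0.25],[0.13,0.1,-0.25]],"turn":[[0,0,0],[0,0,0],[0,0,0],[0,0,0],[0,0,0]],"gripper":[0.65,0.65,0.65,0.65,0.65]}' 80; python3 st.py
```

```text
clock: 18.6
position: [0.5549, 0.1476, 0.0467]
tool_rot: [2.584, 0.022, 2.253]
force: [-24.5, -20.7, 41.6]
grip_width: 0.0299
finger_force: 25.5
board mm [13.8 -9.8 46.7] F [-32.1  -0.5  41.6] tz [ 0.529 -0.019 -0.849] q6 [2.23 0.55] 0.029941571675613766
```

```bash
python3 -m crank '{"travel":[[0,0,0],[0,0,0],[0,0,0],[0,0,0],[0,0,0]],"turn":[[0,0,0],[0,0,0],[0,0,0],[0,0,0],[0,0,0]],"gripper":[0.65,0.65,0.65,0.65,0.65]}' 80; python3 st.py
python3 - <<'E'
from h import *
f=bot.grab_frame("scene")
cv2.imwrite("pics/s5.png",cv2.resize(f["pixels"][125:245,230:390,::-1],None,fx=5,fy=5,interpolation=cv2.INTER_CUBIC))
E
```

```text
clock: 19.1
position: [0.5549, 0.1476, 0.0467]
tool_rot: [2.584, 0.022, 2.253]
force: [-24.6, -21.6, 40.4]
grip_width: 0.03
finger_force: 25.3
board mm [13.8 -9.8 46.7] F [-32.8  -1.2  40.4] tz [ 0.529 -0.019 -0.849] q6 [2.23 0.55] 0.030024201552614233
```

View pics/s5.png

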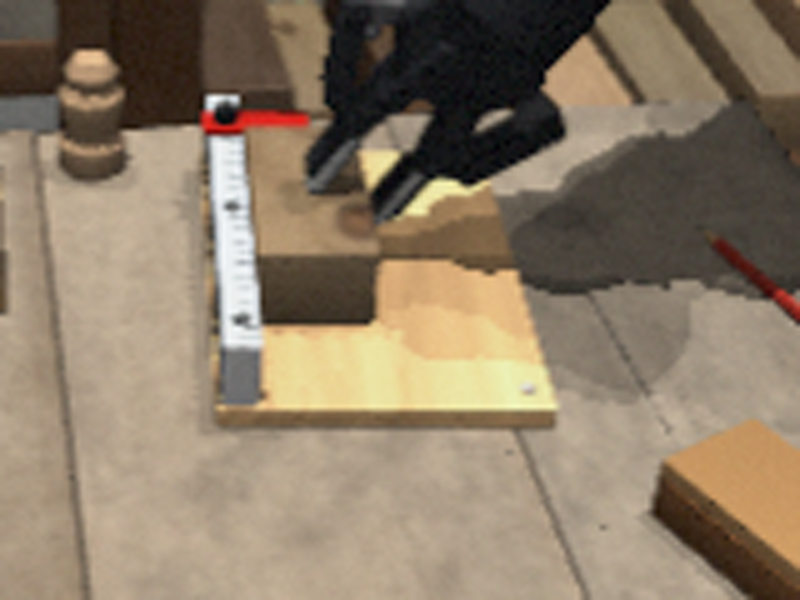

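The offcut lies flat against the fence and stop, and its end edge at (262–378,255) hasn't moved. One finger presses its top at (320,185) and the other its near side at (378,215).

```bash
python3 -c "
from workcell import bot
print(bot.job_done())"
```

```text
the job is handed in; nothing more can be done
None
```

The job is handed in: the offcut lies flat on the board with one long side against the fence and one end at the red stop, and the arm is still holding the diagonal push of about 33 N into the fence and 40 N down.

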